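Lock the microplate in the plate washer and start the wash

TASK

Get the plate washer going: with the fingertips only, push the microplate along its carrier until it sits fully home against the back fence, then slide the blue lever past its first click all the way to the second stop so that the plate is locked in, and then press the green start key and let it come back up. Do not grasp or lift the plate, do not press the red key, and leave the other things on the washer and the bench where they are.

Things in the scene. Friction and masses are not known exactly. Their poses are not given: they have to be found in the camera images.
- washer: fixed plate washer, low blue and white machine. Origin on the bench under the centre of the seated plate; x to the machine's back, y to its left, z up. In its frame: white cover at z 58 mm, x -150 to 200, y -320 to 140; grey carrier on it with surface at z 62 mm, x -135 to 60, y -105 to 135; console 190 mm high at x above -30, y below -140; blue wash head 93 mm high at x 92 to 178, y -130 to 20
- home (a point): point fixed to the washer: where the plate's centre (half-way up) is when it sits home, within 1 mm of touching the back fence; axes as the washer's. From here, the back fence's face lies at x +44 mm, the side fences' faces at y +66 and -66 mm (x -41 to 44 mm); fences stand 8 mm above the carrier surface; the front is open
- plate_mid (a point): centre (half-way up) of the loose pale 96-well microplate, 85.5 mm along its x, 127.8 along its y, 14.4 high, about 70 g; it lies on the carrier between the side fences (2 mm play each side), 22 to 40 mm short of home towards the washer's front; its front edge can be pushed in the washer's +x direction. Axes nearly as the washer's
- lever (a joint): travel of the blue lever, m: 0 open (white mark), 0.026 first click (yellow), 0.060 second stop, locked (green; end of travel). Slides in the washer's -y direction. A spring detent draws it into each place; it takes about 5 N to the first click, 10 N on to the second. Its foot carries a 10 mm thick bar that closes the carrier's front 4 mm before the seated plate; a plate not home blocks it
- lever_tab (a point): point on the centre line of the lever's upright blue thumb tab, 18 mm above the carrier surface; the tab is 20 mm along the washer's x, 14 mm along y, and stands from 2 to 28 mm above the carrier. Moves with the lever; open, it lies at x -72, y +98 mm in the washer's frame. Its left (+y) side is free to push on
- start_key (a joint): travel of the green start key in m: 0 up, 0.006 fully down; a spring (5 N fully down) brings it back up. It counts as pressed beyond 0.004
- start_key_top (a point): centre of the top face of the round green start key, 26 mm across, pressed straight down; it lies on the white apron in front of the console, whose front slopes back at 45 degrees
- stop_key (a joint): travel of the red stop key in m, a like key 60 mm to the right (-y) of the green one; not to be pressed
- vial: glass vial with blue cap, 22 mm across, 45 mm high, standing loose on the washer's apron between the carrier and the green key; origin at the centre of its underside; a bystander
- reagent: amber bottle with red cap, 38 mm across, 65 mm high, standing loose on the washer behind the carrier's left side; origin at the centre of its underside; a bystander
- spare_plate: a second microplate with a blue-grey lid, 85.5 x 127.8 x 14.4 mm, on the bench left of the washer; origin at the centre of its underside; a bystander
- tip_box: orange pipette-tip box with pale lid, 85 x 120 x 68 mm, on the bench right of the washer; origin at the centre of its underside; a bystander
- beaker: glass beaker, 68 mm across, 90 mm high, on the bench left of the washer; origin at the centre of its underside; a bystander
There are look-alikes about, which are no part of the job. Leave any black or pink look-alike of the part that bears plate_mid alone.

How it is judged:
By the outcome, as a careful person would: the job done as asked, in the order asked, and still so for the second after the job is handed in, with the robot touching nothing.
It also fails if it takes over 51 s, if anything falls off the work surface, if the arm or the gripper's body presses on something with over 40 N, if the wrist force passes 120 N, or if a joint passes its speed limit or range.

ROBOT

A 7-joint arm with a two-finger parallel gripper is mounted at the origin on the work surface. World frame = base frame: x ahead of the robot, y to its left, z up, the work surface at z = 0. Lengths are in m, angles in rad, forces in N, time in s.
With the tool pointing down it reaches from about 0.4 to 0.85 m from the base axis. Payload 4.5 kg.
Tool frame: the origin (TCP) lies at the very end of the fingers, on their centre line; the grasp point (between the pads) lies tcp_to_grasp behind it (tcp_to_grasp is the distance from the TCP to the grasp point, in m); z points along the fingers, y is the direction in which the jaws open and shut (so a half turn about z gives the same grasp; the last joint's range is limited). The gripper opens to 88 mm and grips with 3 to 60 N. Pads are 18 mm wide; open, the fingers measure 123 mm over their backs; the gripper's body (75 mm by 187 mm) begins 45 mm behind the grasp point.
Start: joints at [1.138, 0.689, -0.195, 1.565, 0.157, 0.902, -0.215], TCP at [0.281, -0.558, 0.239] pointing down, gripper open.
Joint ranges: [-3.01, 3.01], [-0.46, 2.08], [-1.47, 1.51], [0.13, 2.56], [-1, 4.14], [0.04, 2.09], [-2.66, 2.66]. Speed limits (rad/s): [2.57, 2.57, 3.14, 3.14, 3.14, 3.14, 3.14].

INTERFACE

Orientations are given as a 3x3 rotation matrix whose columns are the frame's x, y, z axes.
In Python, from rig import read_state, capture, get_calibration, hand_in, tcp_to_grasp gives the robot as it stands.
- The arm moves only by the shell command python3 -m pendant 'ROWS'. ROWS is a JSON object of lists of equal length, an entry for each row: "slide": the shift along the tool's x, y, z in mm, a list of three; "twist": the turn, a rotation vector about the tool's x, y, z in degrees, a list of three; "gripper": the closure, from 0 (fully open) to 1 (shut). A call has 1 to 5 rows; each row is the pose to reach, as a shift and turn from the pose measured when the call began, along the tool's axes at that moment; what a row does not reach only later rows make up. A row lasts 1/8 s, in which the tool goes at most 62.5 mm and 10.7 degrees, less where a joint would pass 70% of its speed; a pose out of reach is approached as far as the arm can. A call with a gripper value outside its range is refused whole. The fingers move at their own pace and stop on an object; the grip force is fixed at half the most. Time passes only in rows, so rows that repeat a pose let the fingers close. It gives the time, the measured TCP pose, the force and the opening at its end, in the units of the state.
- read_state(): the state, without advancing time (a new reading comes with each control period).
- capture(name): name is "scene" or "top" or "wrist"; returns (picture, depth): 400x640x3 uint8, blue, green, red; 400x640 float32, m along the optical axis (not along the pixel's ray), 0 where there is no reading.
- get_calibration(name): a dict with "intrinsics" (3x3 intrinsics, pixels), "k1" (the pictures are not rectified: a ray, as slopes to the right and down, at radius r is drawn at 1 + k1 r^2 times it, then the intrinsics apply), "eye" and "orientation" of the camera in the world; the wrist camera has in their place "mount" (4x4, takes a point from camera to tool coordinates, whose origin is the TCP and whose axes are the flange's). Camera axes: x right, y down, z forward; pixel columns grow to the right and rows downward; lengths in m; the calibration is good to about 2 mm. A picture is of the moment at which its call begins: read the wrist's pose just before it. get_calibration takes no time and is no camera call.
- hand_in(): hands the job in, once; it reports no verdict.
The state is a dict: "time_s": time; "joint_pos": joint angles; "joint_vel": joint speeds; "joint_efforts": joint torques, N m; "tcp_pos": TCP position; "ee_rot": TCP orientation; "wrist_force": force on the tool from outside, world axes, zero at the start; "wrist_torque": the same for the moment, N m; "gripper_width": finger opening in m.
Only numpy, scipy, OpenCV 4.12 (cv2) and the standard library are available. Lean on these libraries where they do the work, as an engineer would, in place of code of your own. Each camera call takes 0.05 s, during which the arm holds its last target. There are 200 camera calls.

## Working session

There is one attempt and no reset: what is moved stays moved. The work goes in short steps, Python scripts to look and compute and a shell command to move; the robot and the scene stay as the last step left them, time stands still between calls to the robot, and variables do not carry over. Pictures are saved under pics/ and viewed, about 8 in all and at most 12, crops included, and the job is handed in when it is done.

```bash
mkdir -p pics; ls; python3 - <<'E'
from rig import *
import cv2,numpy as np
s=read_state();print(s['time_s'],s['tcp_pos'],np.round(s['ee_rot'],3).tolist(),s['gripper_width'],tcp_to_grasp)
for n in ['scene','top']:
    p,d=capture(n);cv2.imwrite(f'pics/{n}0.png',p);np.save(f'pics/{n}0.npy',d);c=get_calibration(n);print(n,c)
print(get_calibration('wrist'))
E
```

```text
pics
0.0 [ 0.2809213  -0.55758875  0.23792694] [[0.893, 0.45, -0.001], [0.45, -0.893, 0.002], [-0.0, -0.002, -1.0]] 0.08799346064073023 0.0187
scene {'intrinsics': array([[390.04333566,   0.        , 323.83573871],
       [  0.        , 390.04333566, 201.13039908],
       [  0.        ,   0.        ,   1.        ]]), 'k1': -0.018719711049511395, 'eye': array([1.15674578, 0.24179621, 0.71806031]), 'orientation': array([[-0.31113997,  0.65942903, -0.68435756],
       [ 0.95017183,  0.20136293, -0.23796314],
       [-0.01911556, -0.72429712, -0.68922295]])}
top {'intrinsics': array([[516.69879608,   0.        , 321.64106124],
       [  0.        , 516.69879608, 202.10001777],
       [  0.        ,   0.        ,   1.        ]]), 'k1': -0.12212515162165602, 'eye': array([ 3.67412691e-01, -4.42792094e-04,  1.48947694e+00]), 'orientation': array([[-0.00469266, -0.99445998,  0.10501111],
       [-0.9999829 ,  0.00430012, -0.00396423],
       [ 0.00349071, -0.10502792, -0.99446315]])}
{'intrinsics': array([[315.73579105,   0.        , 318.82890598],
       [  0.        , 315.73579105, 196.93727841],
       [  0.        ,   0.        ,   1.        ]]), 'k1': 0.017700573890086436, 'mount': array([[-3.15718799e-04, -9.54699456e-01, -2.97571587e-01,
         7.69100516e-02],
       [ 9.99999420e-01,  5.10235388e-06, -1.07735363e-03,
         2.23109694e-04],
       [ 1.03006724e-03, -2.97571754e-01,  9.54698900e-01,
        -1.44401646e-01],
       [ 0.00000000e+00,  0.00000000e+00,  0.00000000e+00,
         1.00000000e+00]])}
```

View pics/top0.png

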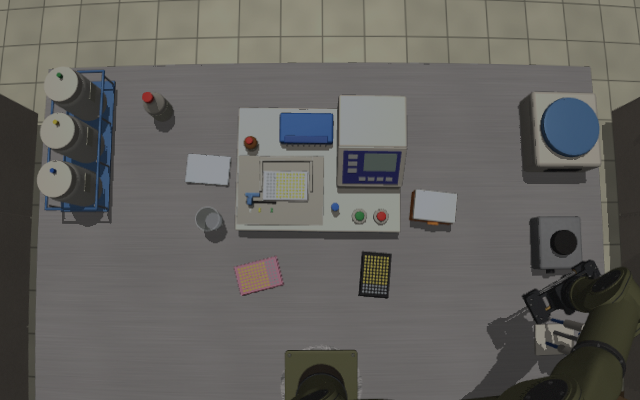

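View pics/scene0.png

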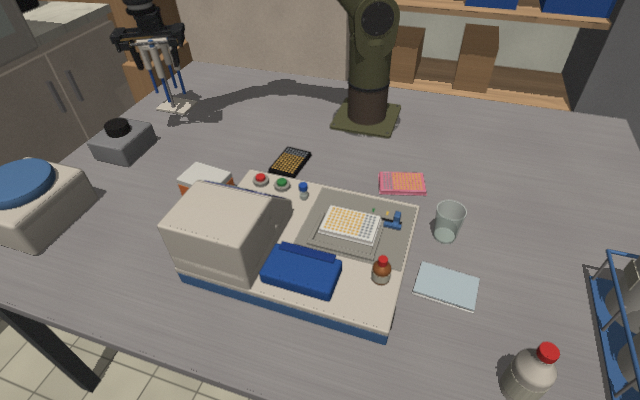

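Top view: the washer is at about (238–406, 96–232). The pale plate is on the carrier at (286,186), the blue lever at (251,199), the green key at (359,216), the red key at (381,216) and the vial at (335,208). The black (375,275) and pink (259,276) plates on the bench are look-alikes. The pale one on the carrier between the fences is the one meant. I'll confirm that in a crop and measure.

```bash
cat > h.py <<'E'
import numpy as np,cv2
from rig import *
def cam(n,s=None):
    c=dict(get_calibration(n))
    if n=='wrist':
        T=np.eye(4);T[:3,:3]=s['ee_rot'];T[:3,3]=s['tcp_pos'];M=T@c['mount'];c['eye']=M[:3,3];c['orientation']=M[:3,:3]
    return c
def rays(c,px):
    K=np.array(c['intrinsics']);q=np.atleast_2d(px).astype(float)
    u=cv2.undistortPoints(q.reshape(-1,1,2),K,np.array([c['k1'],0,0,0.])).reshape(-1,2)
    return np.c_[u,np.ones(len(u))]@np.array(c['orientation']).T
def onz(c,px,z):
    r=rays(c,px);e=np.array(c['eye']);return e+r*((z-e[2])/r[:,2])[:,None]
def proj(c,P):
    q=(np.atleast_2d(P)-c['eye'])@np.array(c['orientation']);s=q[:,:2]/q[:,2:]
    s=s*(1+c['k1']*(s**2).sum(1,keepdims=True));return s@np.diag(np.diag(c['intrinsics'])[:2])+np.array(c['intrinsics'])[:2,2]
E
python3 - <<'E'
from h import *
p=cv2.imread('pics/top0.png');c=cam('top')
crop=cv2.resize(p[92:242,230:412],None,fx=4.3,fy=3.9,interpolation=cv2.INTER_CUBIC)
cv2.imwrite('pics/topc.png',crop)
hsv=cv2.cvtColor(p,cv2.COLOR_BGR2HSV)
def cen(m,box):
    x0,y0,x1,y1=box;mm=np.zeros_like(m);mm[y0:y1,x0:x1]=m[y0:y1,x0:x1];y,x=np.nonzero(mm);return (x.mean(),y.mean(),len(x)) if len(x) else None
g=cv2.inRange(hsv,(45,80,40),(85,255,255));print('green',cen(g,(340,195,372,232)))
r=cv2.inRange(hsv,(0,120,60),(8,255,255))|cv2.inRange(hsv,(172,120,60),(180,255,255));print('red',cen(r,(370,195,395,232)),'reag',cen(r,(240,130,260,155)))
b=cv2.inRange(hsv,(100,120,60),(125,255,255));print('lever',cen(b,(240,185,262,210)),'vial',cen(b,(328,198,342,218)))
for q,z in [(cen(g,(340,195,372,232)),.07),(cen(r,(370,195,395,232)),.07),(cen(b,(240,185,262,210)),.085)]: print(onz(c,q[:2],z))
# cover white mask
d=np.load('pics/top0.npy')
m=np.zeros(p.shape[:2],np.uint8)
yy,xx=np.mgrid[90:245,225:420];px=np.c_[xx.ravel(),yy.ravel()]
R=rays(c,px);P=np.array(c['eye'])+R*d[yy,xx].ravel()[:,None]
# points height 0.05..0.07
z=P[:,2];k=(z>.045)&(z<.075)
print('z hist',np.histogram(z,bins=np.arange(-.01,.2,.01)))
m[px[k,1],px[k,0]]=255
q=P[k][:,:2]
# boundary quad: min area rect of cover-level points
k2=z>.045
rect=cv2.minAreaRect(P[k2][:,:2].astype(np.float32));print('rect',rect);print(cv2.boxPoints(rect))
E
```

```text
green (np.float64(359.13793103448273), np.float64(215.5), 58)
red (np.float64(381.0), np.float64(215.88059701492537), 67) reag (np.float64(248.48888888888888), np.float64(140.0888888888889), 45)
lever (np.float64(250.0), np.float64(200.17391304347825), 23) vial (np.float64(334.83720930232556), np.float64(206.67441860465115), 43)
[[ 0.47969875 -0.10932987  0.07      ]]
[[ 0.47834189 -0.16978407  0.07      ]]
[[0.52187407 0.1901951  0.085     ]]
z hist (array([5143, 2952,  170,   19,   25,  159, 7488, 4114, 1634,  641, 1307,
        360,  288,  325,  283,  310,  301,  291,  357, 2711]), array([-0.01,  0.  ,  0.01,  0.02,  0.03,  0.04,  0.05,  0.06,  0.07,
        0.08,  0.09,  0.1 ,  0.11,  0.12,  0.13,  0.14,  0.15,  0.16,
        0.17,  0.18,  0.19]))
rect ((0.5793079733848572, -0.02101626992225647), (0.5157599449157715, 0.4243268072605133), 89.1952896118164)
[[ 0.36354375 -0.2758911 ]
 [ 0.7878287  -0.2818505 ]
 [ 0.7950722   0.23385856]
 [ 0.37078726  0.23981795]]
```

View pics/topc.png

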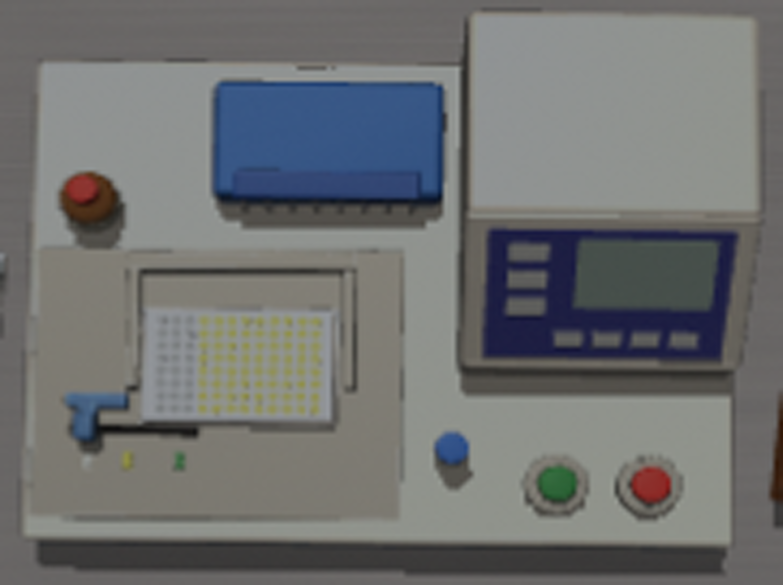

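The crop confirms the pale 96-well plate on the carrier between the fences. The lever tab is at crop (85,415), beside the white mark. Next I fit the washer pose.

```bash
cat > fit.py <<'E'
from h import *
def fit(W,P):
    W=np.array(W,float);P=np.array(P,float);w=W-W.mean(0);p=P-P.mean(0)
    a=np.arctan2((w[:,0]*p[:,1]-w[:,1]*p[:,0]).sum(),(w*p).sum())
    R=np.array([[np.cos(a),-np.sin(a)],[np.sin(a),np.cos(a)]]);t=P.mean(0)-R@W.mean(0);return a,R,t,(W@R.T+t-P)
E
python3 - <<'E'
from fit import *
c=cam('top')
pts=[(22,538,-150,140,58),(731,546,-150,-320,58),(40,62,200,140,58),(40,248,60,135,62),(403,250,60,-105,62),(398,517,-135,-105,62),(27,515,-135,135,62),(140,271,44,66,70),(345,271,44,-66,70)]
P=[onz(c,(230+a/4.3,92+b/3.9),z/1e3)[0,:2] for a,b,_,_,z in pts]
a,R,t,e=fit([(x/1e3,y/1e3) for *_,x,y,_ in pts],P)
print(np.degrees(a),t);print(np.round(e*1e3,1))
s=read_state()
f=lambda w:R@np.array(w)+t
inv=lambda q:R.T@(np.array(q)-t)
for n,q,z in [('green',(359.1,215.5),.07),('lever',(250,200.2),.088),('vial',(334.8,206.7),.103),('reag',(248.5,140),.123),('beaker',(208,222),.05)]: print(n,inv(onz(c,q,z)[0,:2])*1e3)
for n,b in [('pl',[(142,310),(332,314),(330,424),(142,418)])]:
    print(np.array([inv(onz(c,(230+u/4.3,92+v/3.9),.0764)[0,:2]) for u,v in b])*1e3)
# target hover over washer (-120,0): z .22, tool x -> washer x
T=np.r_[f((-.12,0.)),.22];E=s['ee_rot']
print('slide mm',E.T@(T-s['tcp_pos'])*1e3,'tool x ang',np.degrees(np.arctan2(E[1,0],E[0,0])))
E
```

```text
-1.0024058392312445 [0.58929362 0.09275714]
[[-0.   0.7]
 [-0.3 -1. ]
 [ 1.2  1.2]
 [ 0.8  1.7]
 [-0.5 -0.7]
 [-3.2 -1.5]
 [-1.3 -0.8]
 [ 2.4 -0.3]
 [ 0.8  0.8]]
green [-106.04403092 -203.86862543]
lever [-69.5083331   95.82868792]
vial [ -85.73933574 -135.66835873]
reag [90.37312277 99.91607794]
beaker [-128.4633677   217.88915206]
[[ 12.25333866  63.47013336]
 [ 10.89072851 -59.09251773]
 [-67.6428963  -59.06467671]
 [-64.96279911  61.49046548]]
slide mm [ 461.90156739 -497.87796261   18.75471422] tool x ang 26.7507777908914
```

```bash
python3 -m pendant '{"slide":[[462,-498,0],[462,-498,0],[462,-498,0],[462,-498,0],[462,-498,0]],"twist":[[0,0,6],[0,0,12],[0,0,18],[0,0,24],[0,0,27.7]],"gripper":[1,1,1,1,1]}'; python3 - <<'E'
from h import *
s=read_state();E=s['ee_rot'];print(np.round(E,3).tolist(),E.T@(np.array([.469,.095,.22])-s['tcp_pos'])*1e3)
E
```

```text
time_s: 0.72
tcp_pos: [0.3681, -0.2559, 0.2387]
ee_rot: [[1.0, -0.019, -0.001], [-0.019, -1.0, 0.002], [-0.001, -0.002, -1.0]]
wrist_force: [0.7, -0.2, -0.3]
gripper_width: 0.04
[[1.0, -0.019, -0.001], [-0.019, -1.0, 0.002], [-0.001, -0.002, -1.0]] [  94.11722398 -352.69409263   19.1680051 ]
```

```bash
python3 -m pendant '{"slide":[[144,-353,-10],[144,-353,-10],[144,-353,-10],[144,-353,-10],[144,-353,-10]],"twist":[[0,0,0],[0,0,0],[0,0,0],[0,0,0],[0,0,0]],"gripper":[1,1,1,1,1]}'; python3 -m pendant '{"slide":[[9,-70,0],[9,-70,0],[9,-70,0]],"twist":[[0,0,0],[0,0,0],[0,0,0]],"gripper":[1,1,1]}'; python3 - <<'E'
from h import *
import pickle
s=read_state();p,d=capture('wrist');cv2.imwrite('pics/w1.png',p);pickle.dump((s,d),open('pics/w1.pkl','wb'));print(s['tcp_pos'],s['gripper_width'],s['time_s'])
E
```

```text
time_s: 1.35
tcp_pos: [0.4914, 0.0312, 0.2471]
ee_rot: [[1.0, -0.019, -0.001], [-0.019, -1.0, 0.001], [-0.001, -0.001, -1.0]]
wrist_force: [1.4, -0.1, -0.1]
gripper_width: 0.0003
time_s: 1.72
tcp_pos: [0.5013, 0.1011, 0.2469]
ee_rot: [[1.0, -0.018, -0.002], [-0.018, -1.0, 0.001], [-0.002, -0.001, -1.0]]
wrist_force: [0.0, -0.3, 0.3]
gripper_width: 0.0007
[0.50129149 0.10105568 0.24687121] 0.0006923448587843729 1.725
```

View pics/w1.png

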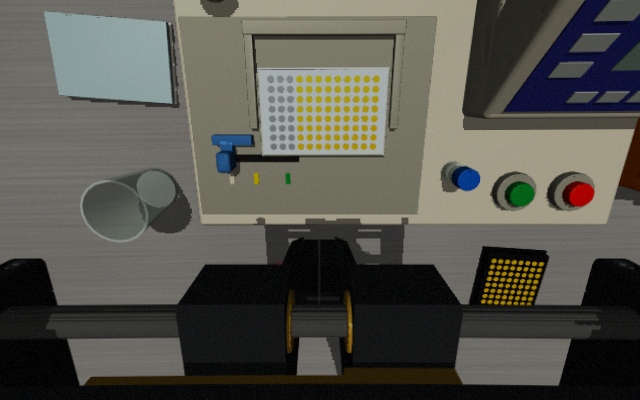

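The wrist view is clear. The carrier corners are (178,17), (437,16), (416,214) and (202,214), the plate is at (258–388, 68–157), the lever tab at (227,160), the green key at (520,194) and the vial cap at (467,179).

```bash
python3 - <<'E'
from fit import *
import pickle
s,d=pickle.load(open('pics/w1.pkl','rb'));c=cam('wrist',s);p=cv2.imread('pics/w1.png')
pts=[(178,17,60,135,62),(437,16,60,-105,62),(416,214,-135,-105,62),(202,214,-135,135,62),(256,36,44,66,70),(394,36,44,-66,70),(203,223,-150,140,58),(608,223,-150,-320,58)]
P=[onz(c,(a,b),z/1e3)[0,:2] for a,b,_,_,z in pts]
a,R,t,e=fit([(x/1e3,y/1e3) for *_,x,y,_ in pts],P)
print(np.degrees(a),t);print(np.round(e*1e3,1).tolist())
f=lambda w:R@np.array(w)+t
inv=lambda q:R.T@(np.array(q)-t)
hsv=cv2.cvtColor(p,cv2.COLOR_BGR2HSV)
def cen(lo,hi,b):
    m=cv2.inRange(hsv,lo,hi);x0,y0,x1,y1=b;y,x=np.nonzero(m[y0:y1,x0:x1]);return x.mean()+x0,y.mean()+y0,d[int(y.mean())+y0,int(x.mean())+x0]
for n,lo,hi,b in [('green',(45,80,40),(85,255,255),(495,170,540,215)),('red',(0,120,60),(8,255,255),(555,170,600,215)),('vial',(100,120,60),(125,255,255),(450,160,485,195)),('tab',(100,120,60),(125,255,255),(212,150,238,173))]:
    u,v,dd=cen(lo,hi,b);Q=np.array(c['eye'])+rays(c,(u,v))[0]*dd
    print(n,(u,v),np.round(Q,4),'washer',np.round(inv(Q[:2])*1e3,1))
for q in [(259,69),(387,68),(384,156),(265,157)]: print('plate',inv(onz(c,q,.0764)[0,:2])*1e3)
# start push hover: washer (-95,0), home finger x=-43-9
for n,w in [('pre',(-.095,0)),('home',(-.052,0)),('levpre',(-.072,.135)),('levend',(-.072,.0625))]:
    print(n,f(w),np.array(s['ee_rot'])[:2,:2].T@(f(w)-s['tcp_pos'][:2])*1e3)
E
```

```text
-0.8492741636414869 [0.59001487 0.09466723]
[[1.0, 0.7], [0.9, -1.1], [0.0, -2.6], [-0.6, 0.1], [1.9, 3.7], [2.3, -2.1], [-3.2, 3.4], [-2.4, -2.2]]
green (np.float64(521.072), np.float64(193.888)) [ 0.4803 -0.1054  0.0795] washer [-106.7 -201.7]
red (np.float64(580.0685185185185), np.float64(193.37777777777777)) [ 0.4796 -0.1648  0.079 ] washer [-106.5 -261.1]
vial (np.float64(468.0048780487805), np.float64(178.88048780487804)) [ 0.5029 -0.0391  0.1016] washer [ -85.1 -135.1]
tab (np.float64(223.06859205776172), np.float64(160.76173285198556)) [0.522  0.1933 0.0892] washer [-69.5  97.6]
plate [13.69412473 60.14329789]
plate [ 14.13386932 -58.05843377]
plate [-67.56121863 -60.23393475]
plate [-68.1963816   59.17934538]
pre [0.4950253  0.09607533] [-6.17677219  5.09081235]
home [0.53802058 0.09543798] [36.82297254  4.96474538]
levpre [0.52002376 0.23071959] [  16.4274299  -129.97601965]
levend [0.51894916 0.15822755] [ 16.63991471 -57.47634143]
```

```bash
python3 -m pendant '{"slide":[[-6,4,60],[-6,4,120],[-6,4,165],[-6,4,178],[-6,4,178]],"twist":[[0,0,0],[0,0,0],[0,0,0],[0,0,0],[0,0,0]],"gripper":[1,1,1,1,1]}'; python3 -m pendant '{"slide":[[8,0,0],[16,0,0],[22,0,0],[28,0,0]],"twist":[[0,0,0],[0,0,0],[0,0,0],[0,0,0]],"gripper":[1,1,1,1]}'
```

```text
time_s: 2.4
tcp_pos: [0.4949, 0.094, 0.0692]
ee_rot: [[1.0, -0.023, -0.002], [-0.023, -1.0, -0.001], [-0.002, 0.001, -1.0]]
wrist_force: [0.1, -0.2, 0.1]
gripper_width: 0.0003
time_s: 2.9
tcp_pos: [0.5233, 0.0935, 0.0695]
ee_rot: [[1.0, -0.022, -0.002], [-0.022, -1.0, -0.001], [-0.002, 0.001, -1.0]]
wrist_force: [-0.4, 0.1, 1.4]
gripper_width: 0.0001
```

```bash
python3 -m pendant '{"slide":[[4,0,0],[8,0,0],[11,0,0]],"twist":[[0,0,0.2],[0,0,0],[0,0,0]],"gripper":[1,1,1]}';  python3 -m pendant '{"slide":[[2,0,0],[3,0,0],[3,0,0]],"twist":[[0,0,0],[0,0,0],[0,0,0]],"gripper":[1,1,1]}'
```

```text
time_s: 3.28
tcp_pos: [0.5343, 0.0932, 0.0694]
ee_rot: [[1.0, -0.022, -0.003], [-0.022, -1.0, -0.001], [-0.003, 0.001, -1.0]]
wrist_force: [-0.1, 0.1, 2.2]
gripper_width: 0.0003
time_s: 3.65
tcp_pos: [0.5376, 0.0932, 0.0694]
ee_rot: [[1.0, -0.022, -0.002], [-0.022, -1.0, -0.001], [-0.002, 0.001, -1.0]]
wrist_force: [-0.7, -0.4, 0.9]
gripper_width: 0.0003
```

```bash
python3 -m pendant '{"slide":[[1,0,0],[2,0,0],[2,0,0]],"twist":[[0,0,0],[0,0,0],[0,0,0]],"gripper":[1,1,1]}';  python3 - <<'E'
from h import *
s=read_state();p,d=capture('wrist');cv2.imwrite('pics/w2.png',cv2.resize(p[0:330,100:540],None,fx=1.8,fy=1.8,interpolation=2))
E
```

```text
time_s: 4.03
tcp_pos: [0.5382, 0.0929, 0.0693]
ee_rot: [[1.0, -0.022, -0.005], [-0.022, -1.0, -0.001], [-0.005, 0.002, -1.0]]
wrist_force: [-4.2, -0.4, 2.8]
gripper_width: 0.0007
```

View pics/w2.png

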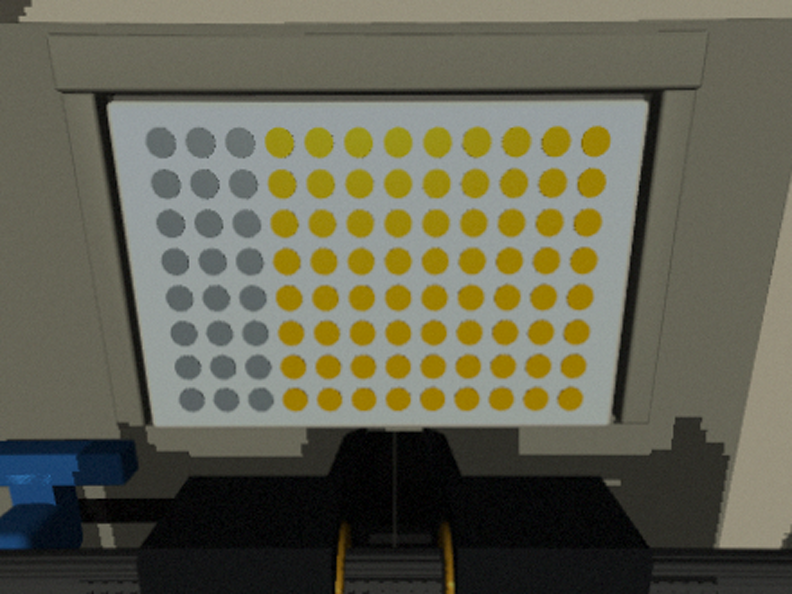

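The plate fills the carrier recess, with only a thin, even line to the back fence at y≈97, and the force has risen to 4 N. I'll press a little more to confirm, then back off.

```bash
python3 -m pendant '{"slide":[[1,0,0],[3,0,0],[3,0,0],[4,0,0]],"twist":[[0,0,0],[0,0,0],[0,0,0],[0,0,0]],"gripper":[1,1,1,1]}';  python3 -m pendant '{"slide":[[-20,0,0],[-20,0,-50],[-20,-40,-60],[-20,-100,-60]],"twist":[[0,0,0],[0,0,0],[0,0,0],[0,0,0]],"gripper":[1,1,1,1]}'
python3 - <<'E'
from h import *
s=read_state();a=np.radians(-.9);R=np.array([[np.cos(a),-np.sin(a)],[np.sin(a),np.cos(a)]])
t=np.array([.5896,.0942]);T=np.r_[t+R@[-.072,.138],.074];print(T,s['ee_rot'].T@(T-s['tcp_pos'])*1e3)
E
```

```text
time_s: 4.58
tcp_pos: [0.5384, 0.0928, 0.0691]
ee_rot: [[1.0, -0.022, -0.012], [-0.022, -1.0, -0.002], [-0.012, 0.003, -1.0]]
wrist_force: [-11.3, 0.8, 8.8]
gripper_width: 0.0006
time_s: 5.08
tcp_pos: [0.5252, 0.1928, 0.1309]
ee_rot: [[1.0, -0.027, -0.005], [-0.027, -1.0, -0.001], [-0.005, 0.001, -1.0]]
wrist_force: [-0.3, 0.7, -0.0]
gripper_width: 0.0004
[0.51977649 0.2333139  0.074     ] [ -6.22166434 -40.43082366  56.81992817]
```

```bash
python3 -m pendant '{"slide":[[-6,-40,0],[-6,-40,20],[-6,-40,50],[-6,-40,56],[-6,-40,56]],"twist":[[0,0,0],[0,0,-0.4],[0,0,-0.4],[0,0,-0.4],[0,0,-0.4]],"gripper":[1,1,1,1,1]}'; python3 -m pendant '{"slide":[[0,8,0],[0,14,0],[0,20,0],[0,20,0]],"twist":[[0,0,0],[0,0,0],[0,0,0],[0,0,0]],"gripper":[1,1,1,1]}'
```

```text
time_s: 5.7
tcp_pos: [0.521, 0.233, 0.075]
ee_rot: [[1.0, -0.02, -0.003], [-0.02, -1.0, -0.001], [-0.003, 0.001, -1.0]]
wrist_force: [0.0, -0.4, 0.7]
gripper_width: 0.0001
time_s: 6.2
tcp_pos: [0.5212, 0.2134, 0.0756]
ee_rot: [[1.0, -0.021, -0.002], [-0.021, -1.0, 0.0], [-0.002, -0.0, -1.0]]
wrist_force: [0.3, 2.5, 2.1]
gripper_width: 0.0003
```

```bash
python3 -m pendant '{"slide":[[0,6,0],[0,12,0],[0,18,0],[0,24,0],[0,30,0]],"twist":[[0,0,0],[0,0,0],[0,0,0],[0,0,0],[0,0,0]],"gripper":[1,1,1,1,1]}'; python3 -m pendant '{"slide":[[0,6,0],[0,12,0],[0,18,0],[0,22,0],[0,22,0]],"twist":[[0,0,0],[0,0,0],[0,0,0],[0,0,0],[0,0,0]],"gripper":[1,1,1,1,1]}'
```

```text
time_s: 6.82
tcp_pos: [0.5204, 0.1862, 0.0756]
ee_rot: [[1.0, -0.019, -0.001], [-0.019, -1.0, 0.005], [-0.001, -0.005, -1.0]]
wrist_force: [-0.9, 8.8, -1.6]
gripper_width: 0.0006
time_s: 7.45
tcp_pos: [0.5198, 0.1625, 0.0754]
ee_rot: [[1.0, -0.02, -0.002], [-0.02, -1.0, 0.003], [-0.002, -0.003, -1.0]]
wrist_force: [0.3, 0.3, -0.6]
gripper_width: 0.0004
```

```bash
python3 -m pendant '{"slide":[[0,3,0],[0,5,0],[0,7,0],[0,7,0]],"twist":[[0,0,0],[0,0,0],[0,0,0],[0,0,0]],"gripper":[1,1,1,1]}'
```

```text
time_s: 7.95
tcp_pos: [0.5196, 0.1563, 0.0754]
ee_rot: [[1.0, -0.02, -0.002], [-0.02, -1.0, 0.004], [-0.002, -0.004, -1.0]]
wrist_force: [0.0, 1.9, -0.3]
gripper_width: 0.0001
```

```bash
python3 -m pendant '{"slide":[[0,3,0],[0,5,0],[0,5,0]],"twist":[[0,0,0],[0,0,0],[0,0,0]],"gripper":[1,1,1]}'
```

```text
time_s: 8.32
tcp_pos: [0.5196, 0.156, 0.0754]
ee_rot: [[1.0, -0.016, -0.001], [-0.016, -1.0, 0.01], [-0.001, -0.01, -1.0]]
wrist_force: [-1.8, 9.3, -1.8]
gripper_width: 0.0004
```

```bash
python3 -m pendant '{"slide":[[0,-15,0],[0,-15,-40],[-10,0,-100],[-20,40,-150],[-20,60,-165]],"twist":[[0,0,0],[0,0,0],[0,0,0],[0,0,0],[0,0,0]],"gripper":[1,1,1,1,1]}';python3 -m pendant '{"slide":[[0,0,0],[0,0,0]],"twist":[[0,0,0],[0,0,0]],"gripper":[1,1]}'; python3 - <<'E'
from fit import *
import pickle
s=read_state();p,d=capture('wrist');c=cam('wrist',s);cv2.imwrite('pics/w3.png',p);pickle.dump((s,d),open('pics/w3.pkl','wb'))
cv2.imwrite('pics/w3c.png',cv2.resize(p[0:240,160:640],None,fx=1.65,fy=1.65,interpolation=2))
hsv=cv2.cvtColor(p,cv2.COLOR_BGR2HSV)
for n,lo,hi in [('green',(45,80,40),(85,255,255)),('red',(0,120,60),(8,255,255)),('blue',(100,120,60),(125,255,255))]:
    k,_,st,ce=cv2.connectedComponentsWithStats(cv2.inRange(hsv,lo,hi))
    for i in range(1,k):
        if st[i,4]>60:
            u,v=ce[i];Q=np.array(c['eye'])+rays(c,(u,v))[0]*d[int(v),int(u)];print(n,st[i],np.round(Q,4),np.round(s['ee_rot'].T@(Q-s['tcp_pos'])*1e3,1))
E
```

```text
time_s: 8.95
tcp_pos: [0.4992, 0.0927, 0.2428]
ee_rot: [[1.0, -0.018, 0.003], [-0.018, -1.0, 0.009], [0.003, -0.009, -1.0]]
wrist_force: [0.1, -0.3, 0.0]
gripper_width: 0.0004
time_s: 9.2
tcp_pos: [0.4989, 0.0937, 0.2422]
ee_rot: [[1.0, -0.017, 0.002], [-0.017, -1.0, 0.009], [0.002, -0.009, -1.0]]
wrist_force: [-0.5, 1.6, 0.1]
gripper_width: 0.0006
green [508 182  25  26 514] [ 0.4804 -0.1057  0.0794] [-15.5 201.3 160.9]
red [567 182  28  26 559] [ 0.4788 -0.1669  0.0769] [-16.1 262.5 162.7]
blue [265 134  41  38 767] [0.53   0.1316 0.0708] [ 30.1 -36.8 171.8]
blue [454 166  23  25 424] [ 0.5027 -0.0396  0.1011] [  5.7 134.6 139.8]
```

View pics/w3c.png

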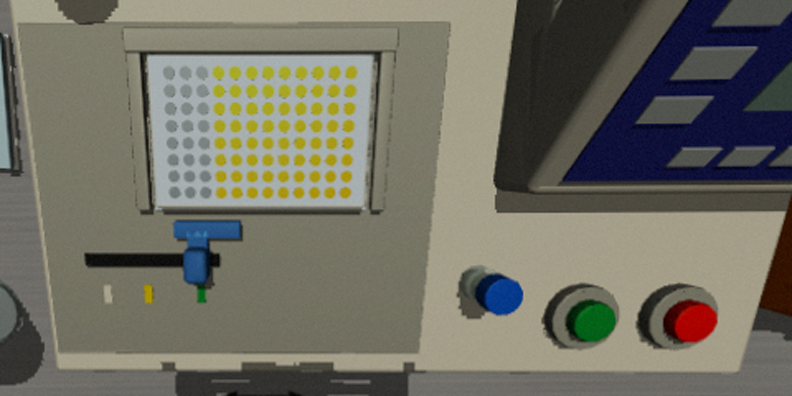

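The tab stands level with the green mark (crop 202,293), the bar lies in front of the seated plate, and nothing else has moved. Next is the green key at crop (592,320). Its top is at about (0.480, −0.107, 0.079).

```bash
python3 -m pendant '{"slide":[[-15,60,0],[-15,120,0],[-15,180,20],[-16,202,60],[-16,202,110]],"twist":[[-0.5,0,0],[-0.5,0,0],[-0.5,0,0],[-0.5,0,0],[-0.5,0,0]],"gripper":[1,1,1,1,1]}'; python3 -m pendant '{"slide":[[0,0,20],[0,0,38],[0,0,41]],"twist":[[0,0,0],[0,0,0],[0,0,0]],"gripper":[1,1,1]}'
```

```text
time_s: 9.88
tcp_pos: [0.4802, -0.1082, 0.1282]
ee_rot: [[1.0, -0.019, 0.002], [-0.019, -1.0, -0.0], [0.002, 0.0, -1.0]]
wrist_force: [0.3, 0.7, 0.2]
gripper_width: 0.0006
time_s: 10.25
tcp_pos: [0.4793, -0.1068, 0.0852]
ee_rot: [[1.0, -0.017, -0.002], [-0.017, -1.0, 0.001], [-0.002, -0.001, -1.0]]
wrist_force: [0.1, -0.2, -0.0]
gripper_width: 0.0003
```

```bash
python3 -m pendant '{"slide":[[0,0,3],[0,0,6],[0,0,8]],"twist":[[0,0,0],[0,0,0],[0,0,0]],"gripper":[1,1,1]}'; python3 -m pendant '{"slide":[[0,0,2],[0,0,4],[0,0,4]],"twist":[[0,0,0],[0,0,0],[0,0,0]],"gripper":[1,1,1]}'
```

```text
time_s: 10.62
tcp_pos: [0.4796, -0.1061, 0.0775]
ee_rot: [[1.0, -0.016, -0.001], [-0.016, -1.0, 0.002], [-0.001, -0.002, -1.0]]
wrist_force: [-0.8, 2.1, 3.3]
gripper_width: 0.0005
time_s: 11.0
tcp_pos: [0.4796, -0.1061, 0.0744]
ee_rot: [[1.0, -0.017, -0.0], [-0.017, -1.0, 0.002], [-0.0, -0.002, -1.0]]
wrist_force: [-1.9, 1.4, 11.0]
gripper_width: 0.0002
```

```bash
python3 -m pendant '{"slide":[[0,0,2],[0,0,3],[0,0,3]],"twist":[[0,0,0],[0,0,0],[0,0,0]],"gripper":[1,1,1]}'; python3 -m pendant '{"slide":[[0,0,0],[0,0,2]],"twist":[[0,0,0],[0,0,0]],"gripper":[1,1]}'
```

```text
time_s: 11.38
tcp_pos: [0.4797, -0.1061, 0.074]
ee_rot: [[1.0, -0.017, 0.001], [-0.017, -1.0, 0.001], [0.001, -0.001, -1.0]]
wrist_force: [-4.9, 2.4, 30.9]
gripper_width: 0.0004
time_s: 11.62
tcp_pos: [0.4797, -0.1062, 0.0738]
ee_rot: [[1.0, -0.017, 0.002], [-0.017, -1.0, 0.001], [0.002, -0.001, -1.0]]
wrist_force: [-6.8, 2.6, 41.5]
gripper_width: 0.0003
```

```bash
python3 -m pendant '{"slide":[[0,0,-30],[0,0,-80],[0,-60,-130],[0,-120,-150],[0,-150,-160]],"twist":[[0,0,0],[0,0,0],[0,0,0],[0,0,0],[0,0,0]],"gripper":[1,1,1,1,1]}';python3 -m pendant '{"slide":[[0,0,0],[0,0,0]],"twist":[[0,0,0],[0,0,0]],"gripper":[1,1]}'; python3 - <<'E'
from fit import *
s=read_state();p,d=capture('wrist');c=cam('wrist',s)
cv2.imwrite('pics/w4c.png',cv2.resize(p[0:240,100:580],None,fx=1.65,fy=1.65,interpolation=2))
hsv=cv2.cvtColor(p,cv2.COLOR_BGR2HSV)
for n,lo,hi in [('green',(45,80,40),(85,255,255)),('red',(0,120,60),(8,255,255)),('blue',(100,120,60),(125,255,255))]:
    k,_,st,ce=cv2.connectedComponentsWithStats(cv2.inRange(hsv,lo,hi))
    for i in range(1,k):
        if st[i,4]>60:
            u,v=ce[i];Q=np.array(c['eye'])+rays(c,(u,v))[0]*d[int(v),int(u)];print(n,st[i],np.round(Q,4))
            if n=='green':
                x,y,w,h=st[i,:4];yy,xx=np.mgrid[y-8:y+h+8,x-8:x+w+8];q=np.c_[xx.ravel(),yy.ravel()]
                z=(np.array(c['eye'])+rays(c,q)*d[yy,xx].ravel()[:,None])[:,2];print(np.histogram(z,bins=np.arange(.05,.09,.002)))
E
```

```text
time_s: 12.25
tcp_pos: [0.4824, 0.0457, 0.2354]
ee_rot: [[1.0, -0.016, 0.005], [-0.016, -1.0, 0.002], [0.005, -0.002, -1.0]]
wrist_force: [0.4, 0.3, -0.1]
gripper_width: 0.0005
time_s: 12.5
tcp_pos: [0.4823, 0.0449, 0.2352]
ee_rot: [[1.0, -0.017, 0.005], [-0.017, -1.0, 0.001], [0.005, -0.001, -1.0]]
wrist_force: [0.3, -0.7, -0.1]
gripper_width: 0.0005
green [228 159   6  12  66] [0.4972 0.1349 0.0616]
(array([  0,   0,   0,   0, 140, 378,  19,   0,   1,   0,   2,   0,   3,
         2,   3,   1,   6,   1,  28]), array([0.05 , 0.052, 0.054, 0.056, 0.058, 0.06 , 0.062, 0.064, 0.066,
       0.068, 0.07 , 0.072, 0.074, 0.076, 0.078, 0.08 , 0.082, 0.084,
       0.086, 0.088]))
green [461 168  27  27 542] [ 0.48   -0.1063  0.0789]
(array([  0,   0, 184, 400,  13,   6,  15,  16, 198, 426,  30,  24,  32,
       220, 269,   6,   0,   0,   0]), array([0.05 , 0.052, 0.054, 0.056, 0.058, 0.06 , 0.062, 0.064, 0.066,
       0.068, 0.07 , 0.072, 0.074, 0.076, 0.078, 0.08 , 0.082, 0.084,
       0.086, 0.088]))
red [520 168  30  27 587] [ 0.479  -0.1664  0.0773]
blue [210 118  42  39 829] [0.5309 0.132  0.0734]
blue [402 151  23  25 447] [ 0.5026 -0.0393  0.1014]
```

View pics/w4c.png

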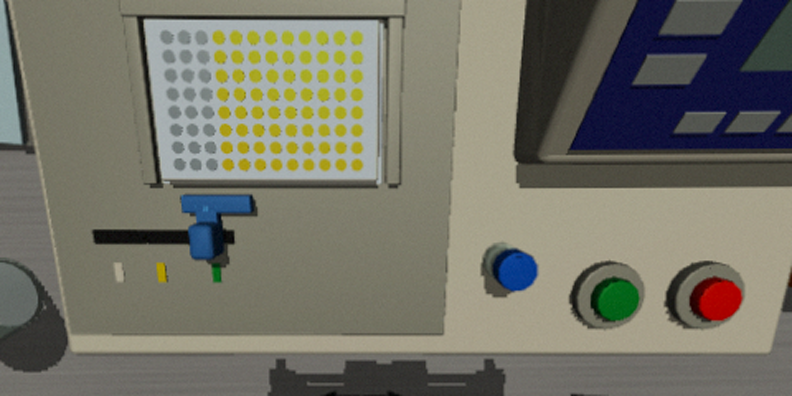

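```bash
python3 -c "
from rig import *
s=read_state();print(s['time_s'],s['wrist_force']);print(hand_in())"
```

```text
12.55 [ 0.08671215 -1.07894326 -0.3978481 ]
the job is handed in; nothing more can be done
None
```

The plate washer sequence is done in the order asked and handed in at 12.55 s; hand-in reported no verdict. The plate was pushed home, the lever was locked at the second stop, and the green key was pressed and released, all with closed fingertips.

- **Plate:** it met the back fence firmly at about 11 N with no further movement. The picture showed it flush and square against the fence.
- **Lever:** it moved about 61 mm by my measurement, against the stated 60 mm, and stopped firmly at about 9 N. The last picture shows the tab level with the green mark and the bar in front of the plate.
- **Start key:** I pressed it about 6 mm until it stopped. The stop was the key bottoming out, because the collar around it sits about 4 mm lower than that point. After release the key top reads about 79 mm, the same height as before.
- **Forces:** the wrist force peaked at about 42 N in the readings I took, during the key press. That was firmer than needed, but it was on the fingertips and well under the 120 N limit.
- **Bystanders:** I did not touch the red key, vial, reagent or bench items. The vial and red key read the same positions as before. I did not re-measure the reagent, spare plate, tip box or beaker at the end.

None of the checks failed. The washer-pose fit left residuals of up to about 4 mm, so I judged the stops by contact force.

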